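# Lock the wing nut of a loose idler pulley in the holding jig

## Task

Set the idler pulley that carries the wing nut into the wooden jig, pulley down, so that both ends of its flat strap drop fully into the notches between the blocks and cannot spin. With the jig holding the strap, turn the wing nut clockwise (seen from above) until its wings stand crosswise to the strap. Then let go and leave the pulley lying level in the jig.

Things in the scene. Friction and masses are not known exactly. Their poses are not given: they have to be found in the camera images.
- wing_mid (a point): Centre of the wing nut's upright steel tab, to grip by its flat sides: 10 mm thick (this frame's y), 30 mm tall, 68 mm long with rounded ends (x), z up; 27 mm above the strap's top, 60 mm above what the pulley rests on. The whole idler (0.3 to 0.6 kg) can be lifted by it; the stiff thread (0.15 N m) keeps the strap from swinging meanwhile.
- strap_mid (a point): Centre of the top face of the idler's steel strap (120 mm along x, 36 mm along y, 8 mm thick, z up; same both ways round), 33 mm above what the idler rests on. Fixed beneath it: an aluminium pulley, 68 mm diameter, 22 mm high, on a 3 mm hub. On the bench it spins round with the nut. The other pulley, with a plain bolt and no strap, is not needed.
- wing_nut (a joint): Angle (rad) of the wing nut relative to the strap, growing clockwise seen from above: 0 = wings along the strap, 1.57 = crosswise, where it meets a stop. It stays where it is left and starts between 0.35 and 0.75.
- jig_seat (a point): Centre of the jig board's top (200 mm along x, 140 along y, 15 mm above the bench; fixed). Four blocks on it, 30 x 30 mm, 38 mm tall, centred at x +-55, y +-45 mm, leave a 60 mm wide notch at each end for the strap, which lies along x. Seated, the pulley stands on the board, the strap's top is 33 mm above this point, and the strap has 0.2 rad of play either way.
There are look-alikes about, which are no part of the job. What is shaped like the part that bears wing_mid but pink or yellow is not meant.

How it is judged:
By the outcome, as a careful person would: the job done as asked, in the order asked, and still so for the second after the job is handed in, with the robot touching nothing.
It also fails if it takes over 51 s, if anything falls off the work surface, if the arm or the gripper's body presses on something with over 40 N, if the wrist force passes 120 N, or if a joint passes its speed limit or range.

## Robot

A 6-joint arm with a two-finger parallel gripper is mounted at the origin on the work surface. World frame = base frame: x ahead of the robot, y to its left, z up, the work surface at z = 0. Lengths are in m, angles in rad, forces in N, time in s.
With the tool pointing down it reaches from about 0.35 to 0.975 m from the base axis. Payload 4.9 kg.
Tool frame: the origin (TCP) lies at the very end of the fingers, on their centre line; the grasp point (between the pads) lies 19 mm behind it; z points along the fingers, y is the line along which they close (so a half turn about z gives the same grasp; the last joint's range is limited). The gripper opens to 85 mm and grips with 20 to 120 N. Pads are 22 mm wide; open, the fingers measure 114 mm over their backs; the gripper's body (76 mm by 85 mm) begins 54 mm behind the grasp point. The pads swing forward as they close: fully open they stand 13 mm farther back than shut.
Start: joints at [1.178, 0.053, 1.613, -0, 1.476, -0.119], TCP at [0.169, 0.602, 0.197] pointing down, gripper open.
Joint ranges: [-3.01, 3.01], [-1.01, 2.22], [0.06, 2.58], [-1.02, 4.17], [0.09, 2.62], [-3.14, 3.14]. Speed limits (rad/s): [2.57, 2.57, 3.14, 3.14, 3.14, 3.14].

## Interface

Orientations are given as a unit quaternion [w, x, y, z].
In Python, from plant import manip gives the robot as it stands.
- The arm moves only by the tool play_rows, never from a script. Its argument "series" is a list that holds one entry, the list of rows, each a list of 7 numbers: the shift along the world's x, y, z in m, then the turn, a rotation vector about the world's x, y, z in degrees, then the opening, from 0 (shut) to 1 (fully open). In form: [[[dx, dy, dz, rx, ry, rz, grip], ...]]. A call has 1 to 10 rows; each row shifts and turns the commanded pose from where the row before left it; what a row does not reach is not made up. A row lasts 1/10 s, in which the tool goes at most 50 mm and 8.59 degrees, less where a joint would pass 70% of its speed; a pose out of reach is approached as far as the arm can. A call with a gripper value outside its range is refused whole. The fingers move at their own pace and stop on an object; the grip force is fixed at half the most. Time passes only in rows, so rows that do not move let the fingers close. It gives the time, the measured TCP pose, the force, the opening and the grip force at its end, in the units of the state.
- manip.state(): the state, without advancing time (a new reading comes with each control period).
- manip.grab_frame(name): name is "scene" or "top" or "wrist"; returns a dict with "frame" (400x640x3 uint8, blue, green, red), "mtx" (3x3 intrinsics, pixels), "R" (3x3) and "t" (3): a world point X has camera coordinates R X + t. Camera axes: x right, y down, z forward; pixel columns grow to the right and rows downward; lengths in m; the calibration is good to about 2 mm. A picture is of the moment at which its call begins. There is no depth.
- manip.job_done(): hands the job in; it is judged then, once.
The state is a dict: "time": time; "joint_pos": joint angles; "joint_vel": joint speeds; "joint_efforts": joint torques, N m; "tool_pos": TCP position; "tool_rot": TCP orientation; "contact_force": force on the tool from outside, world axes, zero at the start; "ft_torque": the same for the moment, N m; "gripper_width": opening from 0.0 (shut) to 1.0 (fully open); "grasp_force": force on a finger pad.
Only numpy, scipy, OpenCV 4.12 (cv2) and the standard library are available. Lean on these libraries where they do the work, as an engineer would, in place of code of your own. Each camera call takes 0.05 s, during which the arm holds its last target. There are 200 camera calls.

## Working session

There is one attempt and no reset: what is moved stays moved. The work goes in short steps, Python scripts to look and compute and a tool call to move; the robot and the scene stay as the last step left them, time stands still between calls to the robot, and variables do not carry over. Pictures are saved under pics/ and viewed, at most 10 in all, crops included, and the job is handed in when it is done.

Besides the shell and the picture viewer there is one more tool, called after "Emit:" by a JSON object that holds its "method" and its "body". play_rows: Moves the arm, as the interface text tells. Its arguments: {"type":"object","properties":{"series":{"type":"array"}},"required":["series"]}

```bash
mkdir -p pics
cat > h.py <<'E'
import numpy as np, cv2, pickle
from plant import manip
def grab(n,tag):
    f=manip.grab_frame(n); cv2.imwrite(f'pics/{tag}.png',f['frame']); pickle.dump(f,open(f'pics/{tag}.pkl','wb')); return f
def load(tag): return pickle.load(open(f'pics/{tag}.pkl','rb'))
def px2w(f,u,v,z):
    R,t=np.array(f['R']),np.array(f['t']); d=R.T@np.linalg.solve(np.array(f['mtx']),[u,v,1.]); c=-R.T@t
    return c+d*(z-c[2])/d[2]
def w2px(f,X):
    p=np.array(f['mtx'])@(np.array(f['R'])@np.array(X)+np.array(f['t'])); return p[:2]/p[2]
E
python3 - <<'E'
from h import *
a=grab('top','top0')
b=grab('scene','scene0')
for f in(a,b): print(-f['R'].T@f['t'])
print(manip.state())
E
```

```text
[0.26479066 0.06274238 1.119873  ]
[1.34235236 0.33904496 0.73980172]
{'time': 0.1, 'joint_pos': array([ 1.17801512e+00,  5.32776422e-02,  1.61415343e+00, -1.16328114e-05,
        1.47599980e+00, -1.18966770e-01]), 'joint_vel': array([ 3.01651476e-04, -9.95365373e-04, -2.09896944e-03,  1.29953941e-03,
       -1.46989143e-04, -5.31123486e-05]), 'joint_efforts': array([ 3.92934071e-04, -3.94905996e+01, -3.71363461e+01, -1.61033208e-04,
        3.99291515e-03,  6.82165876e-06]), 'tool_pos': array([0.16874561, 0.60113935, 0.19559615]), 'tool_rot': array([-2.27017935e-04,  1.36479320e-01,  9.90642494e-01, -8.90654114e-04]), 'contact_force': array([ 0.23306823, -0.03442463,  0.03672672]), 'ft_torque': array([ 0.04149286,  0.01736373, -0.02085005]), 'grasp_force': 0.0, 'gripper_width': 0.9955023945307346}
```

View pics/top0.png

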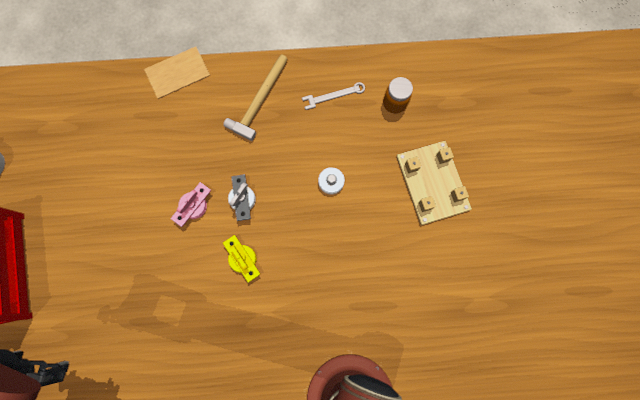

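View pics/scene0.png

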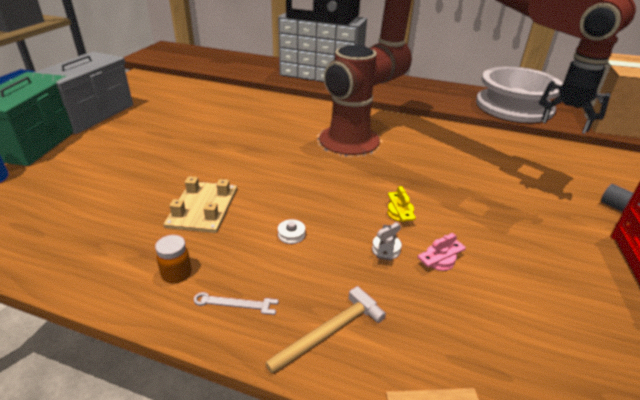

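Top view: the candidates are the grey idler with a wing nut at (241,198), the pink look-alike at (192,205), the yellow one at (241,259) and the plain-bolt pulley at (331,181). I choose the grey one. The jig is at (433,183). In the scene view the grey idler is at (388,243).

Run:
```python
from h import *
t=load('top0')['frame'];s=load('scene0')['frame']
a=cv2.resize(t[160:235,205:280],(400,400),interpolation=cv2.INTER_CUBIC)
b=cv2.resize(t[130:235,385:485],(400,420),interpolation=cv2.INTER_CUBIC)[:400]
c=np.hstack([a,b]); cv2.imwrite('pics/c1.png',c)
```

```text
(no output)
```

View pics/c1.png

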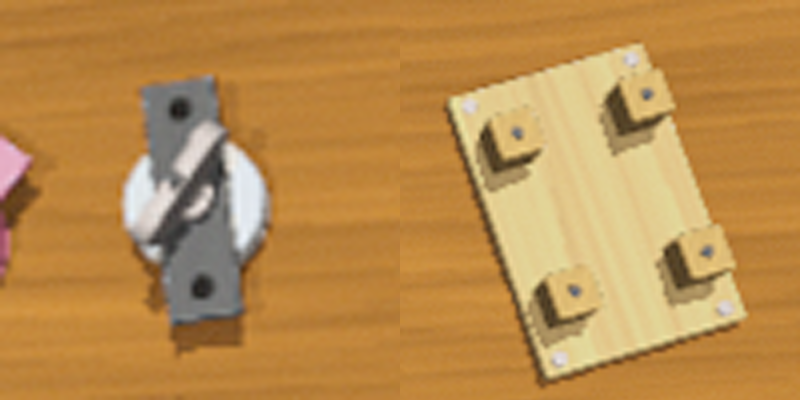

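Run:
```python
from h import *
f=load('top0')
L=lambda u,v,z: px2w(f,205+u/5.3333-.4,160+v/5.3333-.4,z)
J=lambda u,v,z: px2w(f,385+(u-400)/4-.4,130+v/4-.4,z)
ang=lambda a,b: np.degrees(np.arctan2(*(b-a)[1::-1]))
h=[L(180,107,.033),L(202,288,.033)]; print('holes',h,np.linalg.norm(h[0]-h[1]),ang(h[1],h[0]))
c=np.array([L(*p,.033) for p in[(143,88),(215,78),(243,312),(172,322)]]); print('strap',c.mean(0),np.linalg.norm(c-np.roll(c,1,0),axis=1))
w=[L(148,230,.07),L(218,130,.07)]; print('wing',w,np.mean(w,0),np.linalg.norm(w[1]-w[0]),ang(w[0],w[1]))
b=np.array([J(*p,.015) for p in[(449,105),(640,45),(745,318),(543,383)]]); print('board',b.mean(0),np.linalg.norm(b-np.roll(b,1,0),axis=1),ang(b[3],b[0]),ang(b[2],b[1]))
k=np.array([J(*p,.053) for p in[(517,133),(646,95),(707,252),(573,292)]]); print('blocks',k.mean(0),np.linalg.norm(k-np.roll(k,1,0),axis=1),ang(k[3],k[0]),ang(k[2],k[1]))
s=load('scene0'); print('scene px', w2px(s,np.r_[c.mean(0)[:2],.06]),w2px(s,k.mean(0)))
# tool yaw: closing axis
from scipy.spatial.transform import Rotation as Ro
q=manip.state()['tool_rot']; M=Ro.from_quat([q[1],q[2],q[3],q[0]]).as_matrix(); print(M)
```

```text
holes [array([0.56363879, 0.24858197, 0.033     ]), array([0.47269052, 0.24070105, 0.033     ])] 0.09128908681007418 4.952469133326424
strap [0.51709734 0.24360124 0.033     ] [0.11795267 0.03555203 0.1179976  0.03432744]
wing [array([0.49492903, 0.25898842, 0.07      ]), array([0.54102457, 0.22467437, 0.07      ])] [0.5179768  0.24183139 0.07      ] 0.05746523010208244 -36.66442177802005
board [ 0.5269634  -0.26508317  0.015     ] [0.19692458 0.13835661 0.19751182 0.14182791] 12.095254196920571 13.10814718148136
blocks [ 0.52919174 -0.26611399  0.053     ] [0.1097852  0.08927696 0.11003501 0.09108432] 12.444486430477133 13.386626401437436
scene px [388.42913444 231.00438073] [200.83540122 191.19515468]
[[-9.62746687e-01  2.70404024e-01 -6.92898962e-04]
 [ 2.70404833e-01  9.62745204e-01 -1.70267312e-03]
 [ 2.06675490e-04 -1.82660613e-03 -9.99998310e-01]]
```

Sizes check out: strap 118x35 mm, board 197x140 mm, block spacing 110x90 mm. The strap yaw is about 5°, wing yaw about -37°, jig yaw about 12.7°. Moving above the idler.

Emit:
{"method": "play_rows", "body": {"series": [[[0.034,-0.035,0,0,0,-2.1,0.7],[0.034,-0.035,0,0,0,-2.1,0.7],[0.034,-0.035,0,0,0,-2.1,0.7],[0.034,-0.035,0,0,0,-2.1,0.7],[0.034,-0.035,0,0,0,-2.1,0.7],[0.034,-0.035,0,0,0,-2.1,0.7],[0.034,-0.035,0,0,0,-2.1,0.7],[0.034,-0.035,0,0,0,-2.1,0.7],[0.034,-0.035,0,0,0,-2.1,0.7],[0.034,-0.035,0,0,0,-2.1,0.7]]]}}

```text
time: 1.1
tool_pos: [0.5098, 0.2499, 0.1963]
tool_rot: [-0.0, 0.316, 0.949, -0.0]
contact_force: [1.3, 1.4, 0.9]
gripper_width: 0.697
grasp_force: 0.0
```

Emit:
{"method": "play_rows", "body": {"series": [[[0.009,-0.009,-0.02,0,0,0,0.7],[0,0,-0.03,0,0,0,0.7],[0,0,0,0,0,0,0.7],[0,0,0,0,0,0,0.7]]]}}

```text
time: 1.5
tool_pos: [0.5172, 0.2426, 0.1459]
tool_rot: [-0.001, 0.315, 0.949, -0.001]
contact_force: [0.5, 0.8, 0.5]
gripper_width: 0.699
grasp_force: 0.0
```

```bash
cat >> h.py <<'E'
from scipy.spatial.transform import Rotation as Ro
def st():
    s=manip.state();q=s['tool_rot'];M=Ro.from_quat([q[1],q[2],q[3],q[0]]).as_matrix()
    print(round(s['time'],2),s['tool_pos'].round(4),'yaw_y',np.degrees(np.arctan2(M[1,1],M[0,1])).round(2),'z',M[:,2].round(3),'F',s['contact_force'].round(1),'T',s['ft_torque'].round(2),'w',round(s['gripper_width'],3),round(s['grasp_force'],1)); return s
E
python3 - <<'E'
from h import *
st(); f=grab('wrist','w1'); print(-f['R'].T@f['t'])
for p in[(.5175,.2425,.075),(.577,.249,.033),(.457,.238,.033)]: print(w2px(f,p))
E
```

```text
1.5 [0.5172 0.2426 0.1459] yaw_y 53.32 z [-0.002 -0.001 -1.   ] F [0.5 0.8 0.5] T [ 0.   -0.02  0.02] w 0.699 0.0
[0.46367373 0.28237043 0.32276628]
[319.66925325 200.66210965]
[359.11073305 231.06064022]
[277.94174523 142.68333295]
```

View pics/w1.png

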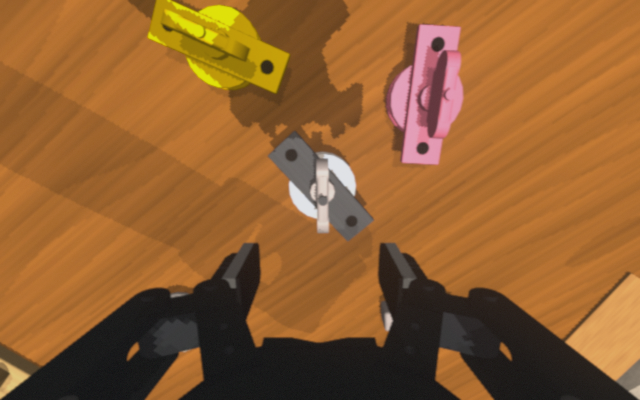

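Wrist view: the grey idler is between the finger lines. The wing runs vertically from (322,156) to (323,232), and the holes are at (291,155) and (351,220).

Run:
```python
from h import *
f=load('w1')
h=[px2w(f,291,155,.033),px2w(f,351,220,.033)];print(h,np.mean(h,0),np.linalg.norm(h[0]-h[1]),np.degrees(np.arctan2(*(h[1]-h[0])[1::-1])))
w=[px2w(f,322,158,.07),px2w(f,323,230,.07)];print(w,np.mean(w,0),np.linalg.norm(w[0]-w[1]),np.degrees(np.arctan2(*(w[1]-w[0])[1::-1])))
```

```text
[array([0.47360613, 0.24077888, 0.033     ]), array([0.56214345, 0.24920146, 0.033     ])] [0.51787479 0.24499017 0.033     ] 0.08893704155596298 5.434213224275546
[array([0.48990427, 0.2654776 , 0.07      ]), array([0.54230985, 0.22778183, 0.07      ])] [0.51610706 0.24662971 0.07      ] 0.0645547448030627 -35.72777653215509
```

Emit:
{"method": "play_rows", "body": {"series": [[[0.001,0.002,-0.03,0,0,0.5,0.7],[0,0,-0.03,0,0,0,0.7],[0,0,-0.025,0,0,0,0.7],[0,0,-0.016,0,0,0,0.7],[0,0,0,0,0,0,0.7],[0,0,0,0,0,0,0.3],[0,0,0,0,0,0,0],[0,0,0,0,0,0,0],[0,0,0,0,0,0,0],[0,0,0,0,0,0,0]]]}}

```text
time: 2.55
tool_pos: [0.5194, 0.2448, 0.0464]
tool_rot: [0.0, 0.311, 0.951, 0.0]
contact_force: [0.2, -0.3, 0.9]
gripper_width: 0.002
grasp_force: 0.0
```

Emit:
{"method": "play_rows", "body": {"series": [[[0,0,0,0,0,0,0],[0,0,0,0,0,0,0],[0,0,0.01,0,0,0,0],[0,0,0.02,0,0,0,0],[0,0,0.03,0,0,0,0],[0,0,0.03,0,0,0,0],[0,0,0,0,0,0,0],[0,0,0,0,0,0,0]]]}}

```text
time: 3.35
tool_pos: [0.5197, 0.2449, 0.1373]
tool_rot: [0.001, 0.311, 0.951, 0.001]
contact_force: [-0.8, -0.0, -0.4]
gripper_width: -0.002
grasp_force: 0.0
```

Run:
```python
from h import *
st(); f=grab('wrist','w2'); g=grab('top','t2'); s=grab('scene','s2')
c=cv2.resize(s['frame'][120:270,300:500],(400,300),interpolation=cv2.INTER_CUBIC)
d=cv2.resize(g['frame'][140:260,180:340],(400,300),interpolation=cv2.INTER_CUBIC)
w=f['frame'][120:380,140:500]; w=cv2.resize(w,(400,289))
o=np.zeros((600,800,3),np.uint8); o[:300,:400]=c;o[:300,400:]=d;o[300:589,:400]=w
cv2.imwrite('pics/c2.png',o)
```

```text
3.35 [0.5197 0.2449 0.1373] yaw_y 53.82 z [ 0.003  0.001 -1.   ] F [-0.8 -0.  -0.4] T [ 0.01 -0.02  0.05] w -0.002 0.0
```

View pics/c2.png

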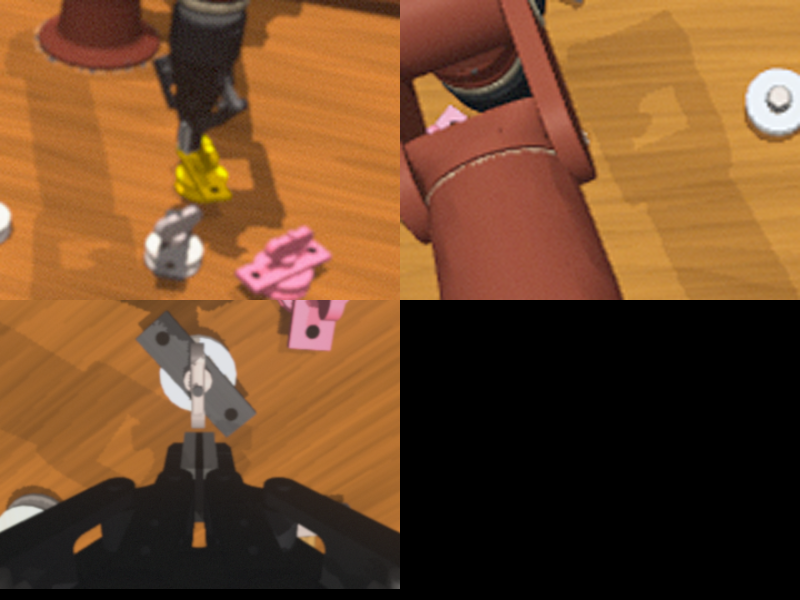

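The grip closed on nothing, and the idler is undisturbed. I'll check where the TCP projects against where the fingertips appear.

Run:
```python
from h import *
p=manip.state()['tool_pos']
for n in('w2','s2','t2'):
    f=load(n); print(n,w2px(f,p),w2px(f,p+[0,0,.05]),w2px(f,[.518,.2445,.06]))
f=load('w2'); print(-f['R'].T@f['t'], f['R'])
a,b=load('w2')['frame'],load('s2')['frame']
o=np.hstack([cv2.resize(a[100:400,200:440],(400,500)),cv2.resize(b[120:270,340:460],(400,500),interpolation=cv2.INTER_CUBIC)]);cv2.imwrite('pics/c3.png',o)
```

```text
w2 [317.15194379 226.31631423] [316.7807374  262.60731999] [317.59299044 196.94718852]
s2 [392.50407506 206.60473631] [395.28480463 188.72288042] [388.71857998 231.31988368]
t2 [233.0393659 187.3135383] [228.7825044  182.04513131] [238.59141755 194.2482503 ]
[0.46503853 0.28401604 0.31391133] [[ 0.5904856   0.80704534  0.00213893]
 [ 0.77673124 -0.56902149  0.27000578]
 [ 0.21912401 -0.15777315 -0.96285633]]
```

View pics/c3.png

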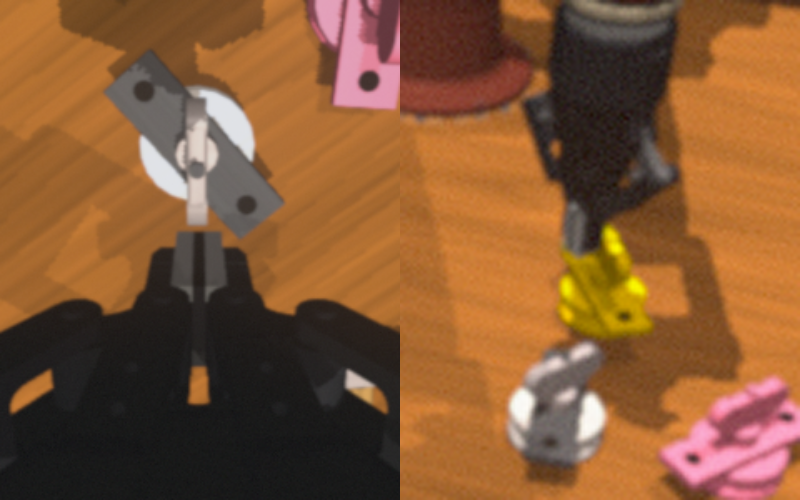

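Run:
```python
from h import *
a,b=load('w2'),load('s2')
P=lambda f:np.array(f['mtx'])@np.c_[f['R'],f['t']]
X=cv2.triangulatePoints(P(a),P(b),np.array([[319.],[239.5]]),np.array([[394.],[195.]]));X=(X[:3]/X[3]).ravel();print(X,w2px(a,X),w2px(b,X))
# joint check: joint-state FK consistency
s=st();print(s['joint_pos'])
# idler hole-based position with w2
k=240/400; 
h=[px2w(a,200+145*k,100+91*k,.033),px2w(a,200+247*k,100+204*k,.033)];print(h,np.mean(h,0),np.linalg.norm(h[0]-h[1]))
```

```text
[0.51566346 0.24462609 0.16481537] [314.79789478 242.52233196] [394.51136577 195.23626577]
3.5 [0.518  0.2444 0.1342] yaw_y 53.81 z [-0.003 -0.001 -1.   ] F [-0.6 -0.1 -0.5] T [-0.06  0.01 -0.01] w 0.006 0.0
[ 3.10890876e-01 -2.24671760e-02  1.79511655e+00 -1.90970629e-05
  1.37165515e+00 -6.28316408e-01]
[array([0.47385146, 0.24141403, 0.033     ]), array([0.56268012, 0.2493801 , 0.033     ])] [0.51826579 0.24539706 0.033     ] 0.08918513819554014
```

Both cameras put the fingertips roughly 20–35 mm higher than the reported TCP, which explains the empty close above the wing. I'll go down open again and look before closing.

Emit:
{"method": "play_rows", "body": {"series": [[[0,0,0,0,0,0,0.6],[0,0,-0.03,0,0,0,0.6],[0,0,-0.03,0,0,0,0.6],[0,0,-0.03,0,0,0,0.6],[0,0,0,0,0,0,0.6],[0,0,0,0,0,0,0.6]]]}}

```text
time: 4.1
tool_pos: [0.5183, 0.2445, 0.045]
tool_rot: [-0.001, 0.311, 0.951, -0.001]
contact_force: [0.9, 0.7, 1.1]
gripper_width: 0.601
grasp_force: 0.0
```

Run:
```python
from h import *
p=st()['tool_pos']; a=grab('wrist','w3'); b=grab('scene','s3')
print(w2px(a,p),w2px(b,p))
o=np.hstack([cv2.resize(a['frame'][100:400,200:440],(400,500),interpolation=cv2.INTER_CUBIC),cv2.resize(b['frame'][165:265,345:425],(400,500),interpolation=cv2.INTER_CUBIC)]);cv2.imwrite('pics/c4.png',o)
```

```text
4.1 [0.5183 0.2445 0.045 ] yaw_y 53.81 z [-0.002 -0.001 -1.   ] F [0.9 0.7 1.1] T [-0.   -0.07 -0.01] w 0.601 0.0
[319.5371999 229.6590896] [387.94130668 236.13911131]
```

View pics/c4.png

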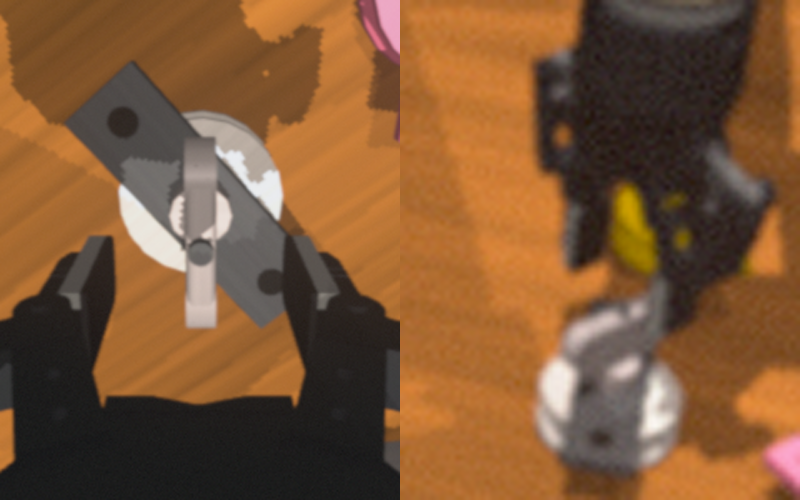

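Run:
```python
from h import *
a,b=load('w3'),load('s3')
P=lambda f:np.array(f['mtx'])@np.c_[f['R'],f['t']]
X=cv2.triangulatePoints(P(a),P(b),np.array([[262.,378],[242.,242]]),np.array([[380.,401],[218.6,230.]]));X=(X[:3]/X[3]).T;print(X,X.mean(0))
for x in X: print(w2px(a,x),w2px(b,x))
```

```text
[[0.49673497 0.21818461 0.07419391]
 [0.52961878 0.27312983 0.08208975]] [0.51317688 0.24565722 0.07814183]
[255.9424394  245.71505027] [380.60164036 219.01774633]
[378.91075417 241.31732744] [400.89318913 229.96847469]
```

The tips stand about 0.078 while the report says 0.045, so a tool-length offset of about 25 mm. Lowering in small steps.

Emit:
{"method": "play_rows", "body": {"series": [[[0,0,-0.008,0,0,0,0.6],[0,0,-0.008,0,0,0,0.6],[0,0,-0.007,0,0,0,0.6],[0,0,0,0,0,0,0.6]]]}}

```text
time: 4.6
tool_pos: [0.5178, 0.2443, 0.0211]
tool_rot: [-0.001, 0.311, 0.951, -0.001]
contact_force: [-0.5, 0.2, 1.0]
gripper_width: 0.596
grasp_force: 0.0
```

Emit:
{"method": "play_rows", "body": {"series": [[[0,0,0,0,0,0,0.3],[0,0,0,0,0,0,0],[0,0,0,0,0,0,0],[0,0,0,0,0,0,0],[0,0,0,0,0,0,0]]]}}

```text
time: 5.1
tool_pos: [0.5192, 0.2447, 0.0233]
tool_rot: [0.0, 0.311, 0.951, -0.0]
contact_force: [-1.2, -0.6, 2.7]
gripper_width: 0.094
grasp_force: 60.1
```

Emit:
{"method": "play_rows", "body": {"series": [[[0,0,0.01,0,0,0,0],[0,0,0.02,0,0,0,0],[0,0,0.03,0,0,0,0],[0,0,0.03,0,0,0,0],[0,-0.01,0,0,0,0,0],[0,-0.03,0,0,0,0.5,0],[0.001,-0.04,0,0,0,0.7,0],[0.001,-0.04,0,0,0,0.7,0],[0.001,-0.04,0,0,0,0.7,0],[0.001,-0.04,0,0,0,0.7,0]]]}}

```text
time: 6.1
tool_pos: [0.5209, 0.0427, 0.1098]
tool_rot: [-0.002, 0.283, 0.959, -0.001]
contact_force: [1.0, 0.3, -5.1]
gripper_width: 0.101
grasp_force: 59.0
```

Emit:
{"method": "play_rows", "body": {"series": [[[0.001,-0.04,0,0,0,0.7,0],[0.001,-0.04,0,0,0,0.7,0],[0.001,-0.04,0,0,0,0.7,0],[0.001,-0.04,0,0,0,0.7,0],[0.001,-0.04,0,0,0,0.7,0],[0.001,-0.04,0,0,0,0.7,0],[0,-0.04,0,0,0,0.7,0],[0,-0.03,0,0,0,0,0],[0,0,0,0,0,0,0],[0,0,0,0,0,0,0]]]}}

```text
time: 7.1
tool_pos: [0.5271, -0.2653, 0.11]
tool_rot: [-0.002, 0.243, 0.97, 0.001]
contact_force: [0.5, 0.4, -6.1]
gripper_width: 0.102
grasp_force: 59.2
```

Run:
```python
from h import *
p=st()['tool_pos']; a=grab('wrist','w4'); b=grab('scene','s4')
o=np.hstack([a['frame'][60:360,120:520],cv2.resize(b['frame'][120:270,120:320],(400,300),interpolation=cv2.INTER_CUBIC)]);cv2.imwrite('pics/c5.png',o)
o=cv2.resize(a['frame'][60:360,120:520],(800,600),interpolation=cv2.INTER_CUBIC);o[:200,:266]=cv2.resize(b['frame'][120:270,120:320],(266,200));cv2.imwrite('pics/c5.png',o)
```

```text
7.1 [ 0.5271 -0.2653  0.11  ] yaw_y 61.9 z [-0.003  0.003 -1.   ] F [ 0.5  0.4 -6.1] T [ 0.01 -0.03 -0.01] w 0.102 59.2
```

View pics/c5.png

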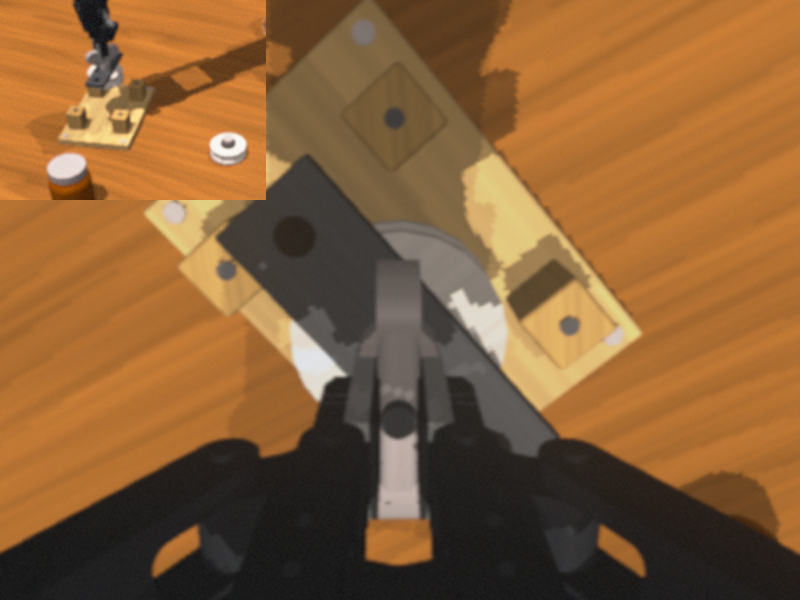

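Run:
```python
from h import *
f=load('w4'); q=lambda u,v,z: px2w(f,120+u/2,60+v/2,z)
ang=lambda a,b: np.degrees(np.arctan2(*(b-a)[1::-1]))
z=.033+.11-.022
print('strap',ang(q(307,155,z),q(560,437,z)),np.linalg.norm(q(307,155,z)-q(218,238,z)),'hole',q(295,237,z))
A,B,C=q(394,117,.053),q(226,270,.053),q(569,324,.053)
print('blocks',A,B,C,ang(A,C),np.linalg.norm(A-C),np.linalg.norm(A-B),'ctr',(B+C)/2)
print('board edge',ang(q(370,2,.015),q(640,332,.015)))
```

```text
strap 13.134626290533006 0.03459714046592363 hole [ 0.48252618 -0.27490487  0.121     ]
blocks [ 0.46644438 -0.23507409  0.053     ] [ 0.48684935 -0.32275728  0.053     ] [ 0.57301597 -0.21021214  0.053     ] 13.13159791115279 0.10943317596078361 0.09002613453685969 ctr [ 0.52993266 -0.26648471  0.053     ]
board edge 13.221508482548014
```

Emit:
{"method": "play_rows", "body": {"series": [[[0.003,-0.002,0,0,0,0,0],[0,0,-0.02,0,0,0,0],[0,0,-0.02,0,0,0,0],[0,0,-0.015,0,0,0,0],[0,0,-0.01,0,0,0,0],[0,0,-0.005,0,0,0,0],[0,0,0,0,0,0,0]]]}}

```text
time: 7.9
tool_pos: [0.5318, -0.2669, 0.0421]
tool_rot: [-0.0, 0.242, 0.97, 0.0]
contact_force: [-0.0, 0.5, -4.9]
gripper_width: 0.1
grasp_force: 59.2
```

Emit:
{"method": "play_rows", "body": {"series": [[[0,0,-0.002,0,0,0,0],[0,0,0,0,0,0,0]]]}}

```text
time: 8.1
tool_pos: [0.5326, -0.2677, 0.0415]
tool_rot: [0.001, 0.242, 0.97, -0.0]
contact_force: [0.3, -0.7, -6.1]
gripper_width: 0.103
grasp_force: 59.2
```

Emit:
{"method": "play_rows", "body": {"series": [[[-0.001,0,-0.0015,0,0,0,0],[0,0,0,0,0,0,0]]]}}

```text
time: 8.3
tool_pos: [0.531, -0.2674, 0.0394]
tool_rot: [0.0, 0.242, 0.97, -0.0]
contact_force: [0.5, 0.6, -5.6]
gripper_width: 0.098
grasp_force: 59.2
```

Emit:
{"method": "play_rows", "body": {"series": [[[0,0,-0.0015,0,0,0,0],[0,0,0,0,0,0,0]]]}}

```text
time: 8.5
tool_pos: [0.5314, -0.2677, 0.0383]
tool_rot: [0.001, 0.242, 0.97, -0.0]
contact_force: [-0.2, -0.1, -3.8]
gripper_width: 0.097
grasp_force: 59.4
```

```bash
python3 -c "
from h import *
s=st()"
```

```text
8.5 [ 0.5314 -0.2677  0.0383] yaw_y 62.01 z [ 0.001 -0.001 -1.   ] F [-0.2 -0.1 -3.8] T [ 0.    0.01 -0.04] w 0.097 59.4
```

Emit:
{"method": "play_rows", "body": {"series": [[[0,0,-0.0008,0,0,0,0],[0,0,0,0,0,0,0]]]}}

```text
time: 8.7
tool_pos: [0.5316, -0.2677, 0.0383]
tool_rot: [0.001, 0.242, 0.97, -0.0]
contact_force: [-1.7, 1.8, 3.4]
gripper_width: 0.101
grasp_force: 60.4
```

Emit:
{"method": "play_rows", "body": {"series": [[[0,0,-0.0005,0,0,0,0],[0,0,0,0,0,0,0]]]}}

```text
time: 8.9
tool_pos: [0.5317, -0.2678, 0.0382]
tool_rot: [0.001, 0.242, 0.97, -0.0]
contact_force: [-3.1, 1.4, 6.3]
gripper_width: 0.102
grasp_force: 60.9
```

Contact at the expected seated height (not on the blocks, which would be about 20 mm higher). Turning clockwise.

Emit:
{"method": "play_rows", "body": {"series": [[[0,0,0,0,0,-5,0],[0,0,0,0,0,-5,0],[0,0,0,0,0,-5,0],[0,0,0,0,0,-5,0],[0,0,0,0,0,0,0]]]}}

```text
time: 9.4
tool_pos: [0.5321, -0.2684, 0.0382]
tool_rot: [0.001, 0.407, 0.913, -0.001]
contact_force: [-1.4, -0.4, 4.9]
gripper_width: 0.105
grasp_force: 60.7
```

```bash
python3 -c "
from h import *
s=st()"
```

```text
9.4 [ 0.5321 -0.2684  0.0382] yaw_y 41.99 z [ 0.002 -0.002 -1.   ] F [-1.4 -0.4  4.9] T [ 0.03  0.36 -0.05] w 0.105 60.7
```

Emit:
{"method": "play_rows", "body": {"series": [[[0,0,0,0,0,-5,0],[0,0,0,0,0,-5,0],[0,0,0,0,0,-5,0],[0,0,0,0,0,-5,0],[0,0,0,0,0,-5,0],[0,0,0,0,0,0,0]]]}}

```text
time: 10.0
tool_pos: [0.5315, -0.2687, 0.0383]
tool_rot: [0.001, 0.595, 0.804, -0.001]
contact_force: [-3.5, -1.4, 6.7]
gripper_width: 0.099
grasp_force: 60.8
```

Run:
```python
from h import *
s=st(); a=grab('wrist','w6')
cv2.imwrite('pics/c6.png',cv2.resize(a['frame'][60:360,120:520],(800,600),interpolation=cv2.INTER_CUBIC))
```

```text
10.0 [ 0.5315 -0.2687  0.0383] yaw_y 17.01 z [ 0.001 -0.003 -1.   ] F [-3.5 -1.4  6.7] T [-0.16  0.75 -0.01] w 0.099 60.8
```

View pics/c6.png

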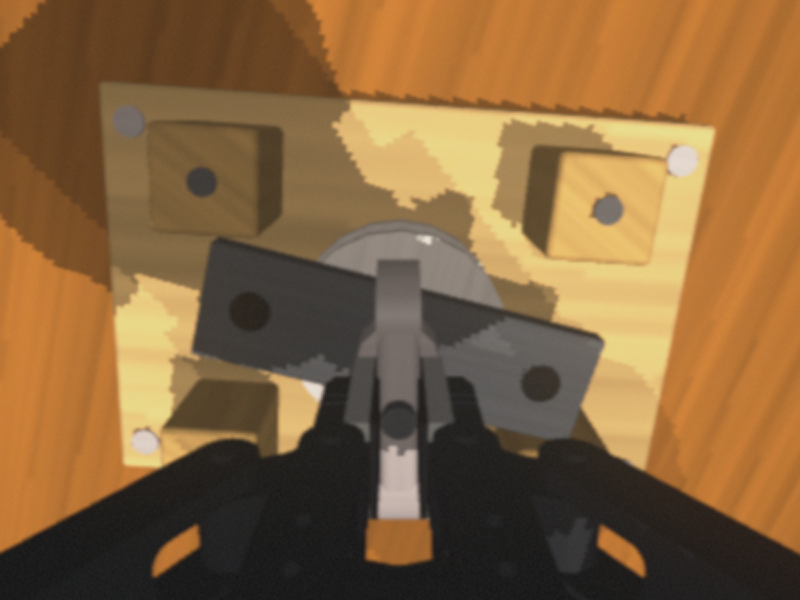

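Strap lies in both notches, turned against the blocks (holes at (249,312) and (541,383)).

Run:
```python
from h import *
f=load('w6'); q=lambda u,v,z: px2w(f,120+u/2,60+v/2,z)
ang=lambda a,b: np.degrees(np.arctan2(*(b-a)[1::-1]))
z=.048
a,b=q(249,312,z),q(541,383,z);print(ang(a,b),(a+b)/2,np.linalg.norm(a-b))
print(ang(q(219,239,z),q(602,338,z)),np.linalg.norm(q(219,239,z)-q(602,338,z)), 'blk',ang(q(202,182,.053),q(608,210,.053)),ang(q(100,83,.015),q(714,127,.015)))
```

```text
2.423254418030656 [ 0.53149945 -0.26772123  0.048     ] 0.09002400460819227
1.9789977550638456 0.11526418898013939 blk 13.073930626507156 13.075539642920605
```

Emit:
{"method": "play_rows", "body": {"series": [[[0,0,0,0,0,-4,0],[0,0,0,0,0,-4,0],[0,0,0,0,0,-3,0],[0,0,0,0,0,0,0]]]}}

```text
time: 10.45
tool_pos: [0.5312, -0.2687, 0.0383]
tool_rot: [0.001, 0.669, 0.743, -0.001]
contact_force: [-3.6, -2.5, 6.8]
gripper_width: 0.107
grasp_force: 61.0
```

```bash
python3 -c "
from h import *
s=st()"
```

```text
10.45 [ 0.5312 -0.2687  0.0383] yaw_y 6.05 z [ 0.    -0.003 -1.   ] F [-3.6 -2.5  6.8] T [-0.2   0.91  0.05] w 0.107 61.0
```

Emit:
{"method": "play_rows", "body": {"series": [[[0,0,0,0,0,-2,0],[0,0,0,0,0,0,0]]]}}

```text
time: 10.65
tool_pos: [0.5312, -0.2687, 0.0383]
tool_rot: [0.001, 0.682, 0.732, -0.001]
contact_force: [-4.3, -1.8, 7.4]
gripper_width: 0.095
grasp_force: 61.0
```

```bash
python3 -c "
from h import *
s=st()"
```

```text
10.65 [ 0.5312 -0.2687  0.0383] yaw_y 4.07 z [ 0.    -0.003 -1.   ] F [-4.3 -1.8  7.4] T [-0.18  0.95  0.1 ] w 0.095 61.0
```

Emit:
{"method": "play_rows", "body": {"series": [[[0,0,0,0,0,-2,0],[0,0,0,0,0,0,0]]]}}

```text
time: 10.85
tool_pos: [0.5311, -0.2687, 0.0383]
tool_rot: [0.001, 0.694, 0.72, -0.001]
contact_force: [-4.8, -0.8, 6.4]
gripper_width: 0.1
grasp_force: 61.0
```

```bash
python3 -c "
from h import *
s=st()"
```

```text
10.85 [ 0.5311 -0.2687  0.0383] yaw_y 2.07 z [-0.    -0.003 -1.   ] F [-4.8 -0.8  6.4] T [-0.17  1.    0.07] w 0.1 61.0
```

Emit:
{"method": "play_rows", "body": {"series": [[[0,0,0,0,0,-1.5,0],[0,0,0,0,0,0,0]]]}}

```text
time: 11.05
tool_pos: [0.5312, -0.2683, 0.0383]
tool_rot: [0.001, 0.703, 0.711, -0.001]
contact_force: [-4.5, 0.9, 7.5]
gripper_width: 0.099
grasp_force: 61.2
```

Run:
```python
from h import *
s=st(); f=grab('wrist','w7')
```

```text
11.05 [ 0.5312 -0.2683  0.0383] yaw_y 0.62 z [ 0.    -0.002 -1.   ] F [-4.5  0.9  7.5] T [0.01 0.92 0.28] w 0.099 61.2
```

Emit:
{"method": "play_rows", "body": {"series": [[[0,0,0,0,0,-1.5,0],[0,0,0,0,0,0,0]]]}}

```text
time: 11.3
tool_pos: [0.5314, -0.2678, 0.0383]
tool_rot: [0.001, 0.712, 0.702, -0.0]
contact_force: [-4.4, 2.0, 8.1]
gripper_width: 0.102
grasp_force: 61.7
```

Run:
```python
from h import *
s=st(); f=grab('wrist','w8')
```

```text
11.3 [ 0.5314 -0.2678  0.0383] yaw_y -0.82 z [ 0.    -0.001 -1.   ] F [-4.4  2.   8.1] T [0.29 0.83 0.66] w 0.102 61.7
```

Moment rose sharply (0.07 → 0.66 N·m): the stop is reached. Relax slightly, release and rise.

Emit:
{"method": "play_rows", "body": {"series": [[[0,0,0.0005,0,0,1,0],[0,0,0,0,0,0,0.3],[0,0,0,0,0,0,0.5],[0,0,0,0,0,0,0.6],[0,0,0,0,0,0,0.6],[0,0,0.02,0,0,0,0.6],[0,0,0.03,0,0,0,0.6],[0,0,0.04,0,0,0,0.6],[0,0,0.03,0,0,0,0.6],[0,0,0,0,0,0,0.6]]]}}

```text
time: 12.35
tool_pos: [0.5341, -0.2693, 0.1634]
tool_rot: [0.005, 0.707, 0.707, 0.001]
contact_force: [0.3, 0.2, 0.0]
gripper_width: 0.6
grasp_force: 0.0
```

Run:
```python
from h import *
s=st(); a=grab('wrist','w9'); b=grab('scene','s9')
o=cv2.resize(a['frame'][0:300,120:520],(800,600),interpolation=cv2.INTER_CUBIC);o[400:,:266]=cv2.resize(b['frame'][150:240,150:270],(266,200),interpolation=cv2.INTER_CUBIC);cv2.imwrite('pics/c9.png',o)
```

```text
12.35 [ 0.5341 -0.2693  0.1634] yaw_y 0.01 z [ 0.009 -0.006 -1.   ] F [0.3 0.2 0. ] T [-0.01  0.02  0.03] w 0.6 0.0
```

View pics/c9.png

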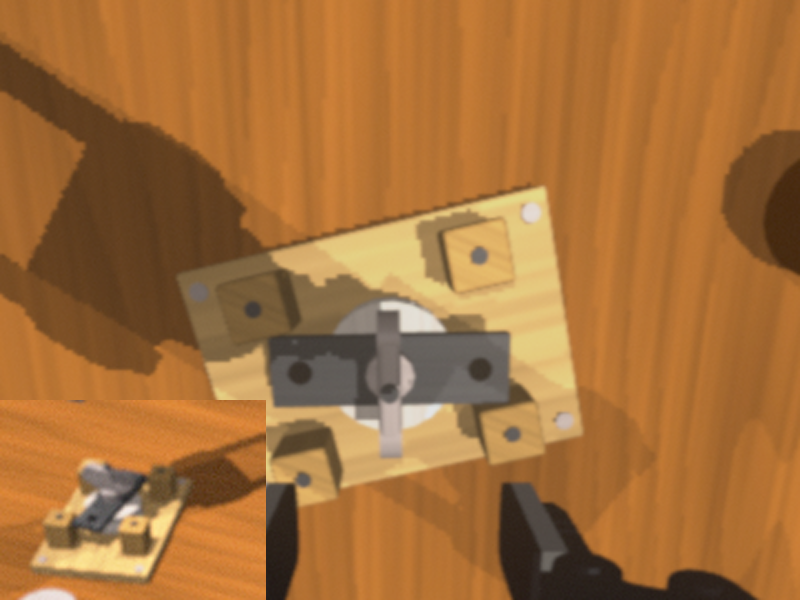

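The strap lies flat in both notches (holes at (300,373) and (480,369)), and the wing runs crosswise from (388,312) to (390,457). The gripper is clear, so I'm handing in.

```bash
python3 -c "
from plant import manip
print(manip.job_done())"
```

```text
the job is handed in; nothing more can be done
None
```

The grey idler sits pulley-down and level in the jig with its strap in both notches, the wing nut is turned clockwise to its stop crosswise to the strap, and the job was handed in at about 12.4 s; the first grasp closed on nothing because the fingertips sat about 25 mm higher than reported, and the second, lower one held.

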